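# Key a belt pulley onto its drive pin and press it home

### The arm

A 7-joint arm with a two-finger parallel gripper is mounted at the origin on the work surface. World frame = base frame: x ahead of the robot, y to its left, z up, the work surface at z = 0. Lengths are in mm, angles in rad, forces in N, time in s.
With the tool pointing down it reaches from about 425 to 875 mm from the base axis. Payload 8.4 kg.
Tool frame: the origin (TCP) lies at the very end of the fingers, on their centre line; the grasp point (between the pads) lies bot.grasp_offset behind it (bot.grasp_offset is the distance from the TCP to the grasp point, in mm); z points along the fingers, y is the direction in which the jaws open and shut (so a half turn about z gives the same grasp; the last joint's range is limited). The gripper opens to 87 mm and grips with 3 to 60 N. Pads are 19 mm wide; open, the fingers measure 117 mm over their backs; the gripper's body (75 mm by 190 mm) begins 51 mm behind the grasp point.
Start: joints at [-1.229, 0.333, 0.04, 1.465, -0.013, 1.343, -0.059], TCP at [277.328, 587.837, 222.546] pointing down, gripper open.
Joint ranges: [-2.58, 2.58], [-0.38, 2.09], [-1.3, 1.39], [0.25, 2.4], [-1.5, 4.64], [0.08, 2.09], [-2.65, 2.65]. Speed limits (rad/s): [2.22, 2.22, 2.79, 2.79, 3.14, 3.14, 3.14].

### API

Orientations are given as a unit quaternion [w, x, y, z].
In Python, from rig import bot gives the robot as it stands.
- The arm moves only by the tool play_rows, never from a script. Its argument "rows" is a list that holds one entry, the list of rows, each a list of 5 numbers: the shift along the tool's x, y, z in m, then the turn about the tool's z in degrees, then the opening, from 0 (shut) to 1 (fully open). A call has 1 to 12 rows; each row is the pose to reach, as a shift and turn from the pose commanded when the call began, along the tool's axes at that moment; what a row does not reach only later rows make up. A row lasts 1/12 s, in which the tool goes at most 41.7 mm and 7.16 degrees, less where a joint would pass 70% of its speed; a pose out of reach is approached as far as the arm can. A call with a gripper value outside its range is refused whole. The fingers move at their own pace and stop on an object; "force" is the grip in N (left out, the last holds). Time passes only in rows, so rows that repeat a pose let the fingers close. It gives the time, the measured TCP pose, the force and the opening at its end, in the units of the state.
- bot.read_state(): the state, without advancing time (a new reading comes with each control period).
- bot.read_camera(name): name is "side" or "top" or "wrist"; returns a dict with "img" (384x512x3 uint8, blue, green, red), "z_map" (384x512 float32, mm along the optical axis (not along the pixel's ray), 0 where there is no reading), "K" (3x3 intrinsics, pixels), "pose" (4x4, takes a point from camera to world coordinates); the wrist camera has in their place "tool_from_camera" (4x4, takes a point from camera to tool coordinates, whose origin is the TCP and whose axes are the flange's). Camera axes: x right, y down, z forward; pixel columns grow to the right and rows downward; lengths in mm; the calibration is good to about 2 mm. A picture is of the moment at which its call begins: read the wrist's pose just before it.
- bot.sign_off(): hands the job in, once; it reports no verdict.
The state is a dict: "t": time; "q": joint angles; "dq": joint speeds; "effort": joint torques, N m; "tcp_pos": TCP position; "ee_rot": TCP orientation; "force": force on the tool from outside, world axes, zero at the start; "ft_torque": the same for the moment, N m; "grip_width": opening from 0.0 (shut) to 1.0 (fully open).
Only numpy, scipy, OpenCV 4.12 (cv2) and the standard library are available. Lean on these libraries where they do the work, as an engineer would, in place of code of your own. Each camera call takes 0.05 s, during which the arm holds its last target.

### The job

The spoked belt pulley has been slipped onto the upright gearbox shaft but is riding on top of the brass drive pin. With your fingertip push the pulley round until the notch in its hub web is over the pin, then press it straight down fully home on the drive flange and let go. Do not lift the pulley, and leave the loose parts and tools on the bench where they are.

Things in the scene. Friction and masses are not known exactly. Their poses are not given: they have to be found in the camera images.
- pulley (a joint): turn of the pulley about the upright shaft, rad, counter-clockwise positive seen from above. 0 = notch exactly over the drive pin. Starts between -2.7 and -1.4, so the short way is counter-clockwise. Turns stiffly (about 0.12 N m of friction), does not coast, stays where left; with the notch down over the pin it has only about 0.07 rad of play either way
- pulley_fit (a joint): how far the pulley has gone down the shaft, m: 0 at the start, riding on the pin; +0.012 fully home, hub web on the drive flange; negative = lifted. Snug fit: does not fall by its own weight, stays where left. With the notch over the pin some 5 N downward slides it and 10 N bottoms it firmly; with the notch elsewhere the pin stops it
- pulley_hub (a point): centre of the flat top of the pulley's hub, on the shaft axis, 169 mm above the bench at the start, 157 mm when home. z axis up, x axis points from the shaft through the notch. Hub boss 52 mm in diameter with an open 20 mm bore (the shaft end stands down in it). A yellow paint line on the hub top points to the notch
- pulley_notch (a point): middle of the pulley's one notch, on the underside of its hub web, 41 mm from the shaft axis: a straight slot 17 mm wide, open at the web's outer edge, midway between two spokes. The web is a disc of 85 mm diameter round the hub boss, its top 20 mm and its underside 32 mm below the hub top
- spoke_a (a point): point on the top of the pulley spoke that lies 60 degrees counter-clockwise (seen from above) from the notch, on the spoke's centre line, 63 mm from the shaft axis; axes as pulley_hub's. Each spoke is a straight radial bar 16 mm wide, 16 mm high, its top 12 mm below the hub top
- spoke_b (a point): point on the top of the pulley spoke that lies opposite the notch, on the spoke's centre line, 63 mm from the shaft axis; axes as pulley_hub's. The windows between the spokes are open from the web (43 mm from the axis) to the rim's inside (86 mm). Under them the drive flange reaches out to 56 mm; the gear case top is at 102 mm height
- spoke_c (a point): point on the top of the pulley spoke that lies 60 degrees clockwise from the notch, on the spoke's centre line, 63 mm from the shaft axis; axes as pulley_hub's. The rim of the bare grey aluminium pulley is 200 mm across outside, with a belt groove; its top lies 8 mm and its underside 36 mm below the hub top
- drive_pin (a point): tip of the fixed brass drive pin, 12 mm in diameter with a round nose, standing 12 mm up from the black drive flange (112 mm diameter, top 125 mm above the bench), 41 mm from the shaft axis, so that its outer half shows beyond the hub web; a yellow paint line on the flange lies just outside it
- gearbox: blue-grey gear case bolted to a 170 x 190 mm steel plate, fixed to the bench; origin on the bench under the shaft axis, z up, x towards the electric motor that lies at its side (motor to 265 mm from the shaft axis, top below 110 mm); pin on its +y side. Case about 138 x 144 mm, 102 mm high
- bolt: loose hex bolt, 42 mm long, standing on its 19 mm head beside the gearbox; to be left alone. Origin under its head
- washer: loose steel washer, 36 mm across, 4 mm thick, lying beside the gearbox; to be left alone. Origin under its centre
- spanner: loose steel spanner, 180 mm long, lying beside the gearbox; to be left alone. Origin under its middle
- grease_tin: loose green tin, 70 mm across, 75 mm high, standing; to be left alone. Origin under its centre
- mallet: loose rubber mallet with a wooden handle, 270 mm long, lying; to be left alone. Origin under its middle
- screwdriver: loose grey screwdriver, 200 mm long, lying; to be left alone. Origin under its middle
- bearing: loose ball bearing, 52 mm across, 15 mm thick, lying; to be left alone. Origin under its centre
- mug: loose blue mug, 80 mm across, 95 mm high, standing; to be left alone. Origin under its centre

How it is judged:
By the outcome, as a careful person would: the job done as asked, in the order asked, and still so for the second after the job is handed in, with the robot touching nothing.
It also fails if it takes over 58 s, if anything falls off the work surface, if the arm or the gripper's body presses on something with over 40 N, if the wrist force passes 120 N, or if a joint passes its speed limit or range.

## Working session

There is one attempt and no reset: what is moved stays moved. The work goes in short steps, Python scripts to look and compute and a tool call to move; the robot and the scene stay as the last step left them, time stands still between calls to the robot, and variables do not carry over. Pictures are saved under pics/ and viewed, and the job is handed in when it is done.

Besides the shell and the picture viewer there is one more tool, called after ">>>" by a JSON object that holds its "name" and its "arguments". play_rows: Moves the arm, as the interface text tells. Its arguments: {"type":"object","properties":{"rows":{"type":"array","items":{"type":"array","items":{"type":"array","items":{"type":"number"}}}},"force":{"type":"number"}},"required":["rows"]}

```bash
ls; mkdir -p pics; python3 - <<'E'
from rig import bot
import cv2,numpy as np,pickle
s=bot.read_state();print(s, bot.grasp_offset)
for n in ["side","top","wrist"]:
    c=bot.read_camera(n);cv2.imwrite(f"pics/{n}0.png",c["img"]);pickle.dump(c,open(f"pics/{n}0.pkl","wb"))
    print(n,c["K"].tolist(),np.round(c.get("pose",c.get("tool_from_camera")),3).tolist())
E
```

```text
pics
{'t': 0.0, 'q': array([-1.22919255,  0.33392358,  0.03988283,  1.4662692 , -0.01340978,
        1.34330351, -0.05847689]), 'dq': array([ 0.00158883,  0.00090031, -0.00025877, -0.00273155, -0.00056936,
       -0.00026009,  0.00057285]), 'effort': array([-1.51871927e-04, -6.56356645e+01,  1.33523472e+00, -4.03821445e+01,
       -5.97132300e-02,  4.46626113e-02,  1.38521959e-04]), 'tcp_pos': array([277.16094787, 587.42599574, 221.65221761]), 'ee_rot': array([-1.27398514e-04,  2.18624094e-01,  9.75808811e-01, -8.08773880e-04]), 'force': array([0.78372346, 0.50691206, 0.42858145]), 'ft_torque': array([0.05456783, 0.03041819, 0.00089623]), 'grip_width': 1.0014174391595925} 18.700000000000003
side [[433.93452801331654, 0.0, 255.79438732679694], [0.0, 433.93452801331654, 191.5430290072433], [0.0, 0.0, 1.0]] [[0.897, -0.295, 0.33, 111.906], [-0.443, -0.593, 0.673, -865.12], [-0.003, -0.749, -0.662, 963.623], [0.0, 0.0, 0.0, 1.0]]
top [[378.23360854841394, 0.0, 256.57524681724504], [0.0, 378.23360854841394, 191.19402802564545], [0.0, 0.0, 1.0]] [[0.003, -0.994, 0.107, 427.956], [-1.0, -0.001, 0.019, -17.859], [-0.019, -0.107, -0.994, 1200.876], [0.0, 0.0, 0.0, 1.0]]
wrist [[290.25544943491906, 0.0, 250.44405932188334], [0.0, 290.25544943491906, 196.32188513680418], [0.0, 0.0, 1.0]] [[-0.0, -0.955, -0.298, 83.282], [1.0, -0.0, 0.0, 1.451], [-0.001, -0.298, 0.955, -161.034], [0.0, 0.0, 0.0, 1.0]]
```

View pics/top0.png

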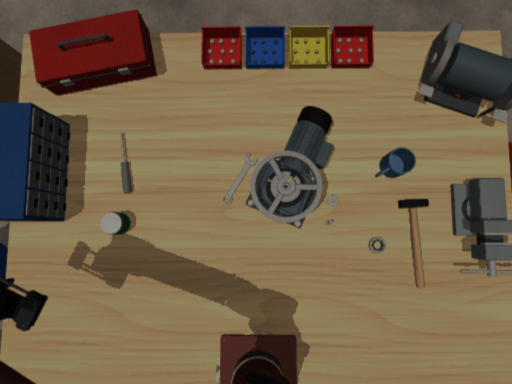

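View pics/side0.png

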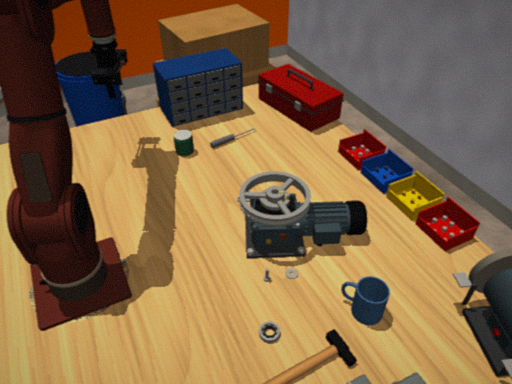

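View pics/wrist0.png

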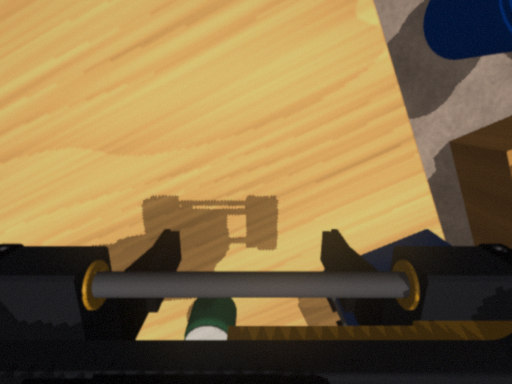

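The top view shows the pulley at about (287,187), with the motor up and to the right of it. The bolt and washer are at (330,222) and (333,200), and the spanner is at (240,180). I'll zoom in and measure.

```bash
cat > h.py <<'E'
import numpy as np,cv2,pickle
def R(q):
    from scipy.spatial.transform import Rotation as Ro
    return Ro.from_quat([q[1],q[2],q[3],q[0]]).as_matrix()
def ray(c,u,v,T=None):
    T=c["pose"] if T is None else T
    d=T[:3,:3]@np.array([(u-c["K"][0,2])/c["K"][0,0],(v-c["K"][1,2])/c["K"][1,1],1.])
    return T[:3,3],d
def onz(c,u,v,z,T=None):
    o,d=ray(c,u,v,T);return o+d*(z-o[2])/d[2]
def proj(c,p,T=None):
    T=c["pose"] if T is None else T
    x=T[:3,:3].T@(np.asarray(p)-T[:3,3]);return c["K"][0,0]*x[0]/x[2]+c["K"][0,2],c["K"][1,1]*x[1]/x[2]+c["K"][1,2]
E
python3 - <<'E'
from h import *
t=pickle.load(open("pics/top0.pkl","rb"));s=pickle.load(open("pics/side0.pkl","rb"))
cv2.imwrite("pics/topz.png",cv2.resize(t["img"][140:240,225:345],None,fx=6,fy=6,interpolation=cv2.INTER_CUBIC))
cv2.imwrite("pics/sidez.png",cv2.resize(s["img"][165:265,230:350],None,fx=6,fy=6,interpolation=cv2.INTER_CUBIC))
for u,v in[(287,187)]:
    print(onz(t,u,v,169),t["z_map"][v,u])
# depth-based points, rim top height histogram
def cloud(c):
    z=c["z_map"];v,u=np.nonzero(z);Z=z[v,u]
    P=np.stack([(u-c["K"][0,2])/c["K"][0,0]*Z,(v-c["K"][1,2])/c["K"][1,1]*Z,Z],1)
    return P@c["pose"][:3,:3].T+c["pose"][:3,3],u,v
for c in(t,s):
    P,u,v=cloud(c);ctr=onz(t,287,187,165)
    r=np.hypot(*(P[:,:2]-ctr[:2]).T);m=(r<115)&(P[:,2]>145)
    print(m.sum(),np.histogram(P[m,2],np.arange(145,185,3)))
    Q=P[m&(P[:,2]>155)][:,:2]
    print((cv2.minEnclosingCircle(Q.astype(np.float32))))
E
```

```text
[550.75852071 -81.58530675 169.        ] 1053.4824
2126 (array([101, 194, 130, 222, 463, 627, 165, 110, 104,  10,   0,   0,   0]), array([145, 148, 151, 154, 157, 160, 163, 166, 169, 172, 175, 178, 181,
       184]))
((554.6927490234375, -78.521728515625), 100.05266571044922)
1852 (array([124, 190, 128, 231, 392, 529,  94,  88,  73,   3,   0,   0,   0]), array([145, 148, 151, 154, 157, 160, 163, 166, 169, 172, 175, 178, 181,
       184]))
((557.2203369140625, -80.3197250366211), 102.77657318115234)
```

View pics/topz.png

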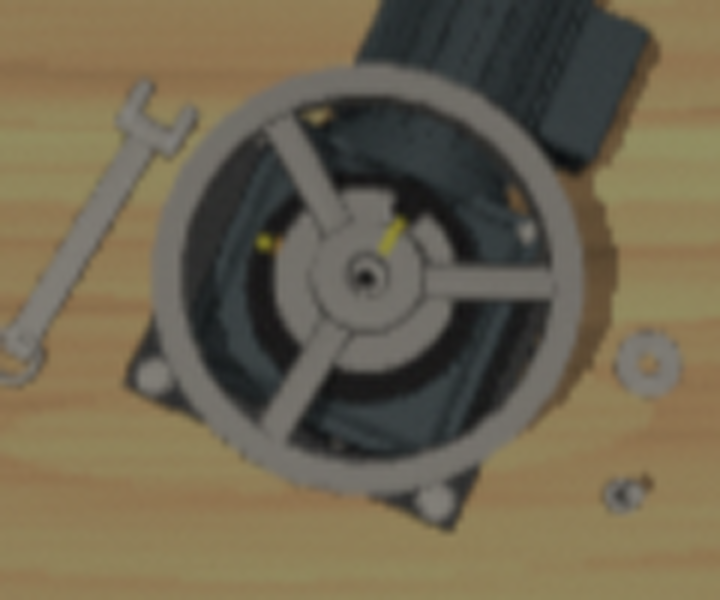

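View pics/sidez.png

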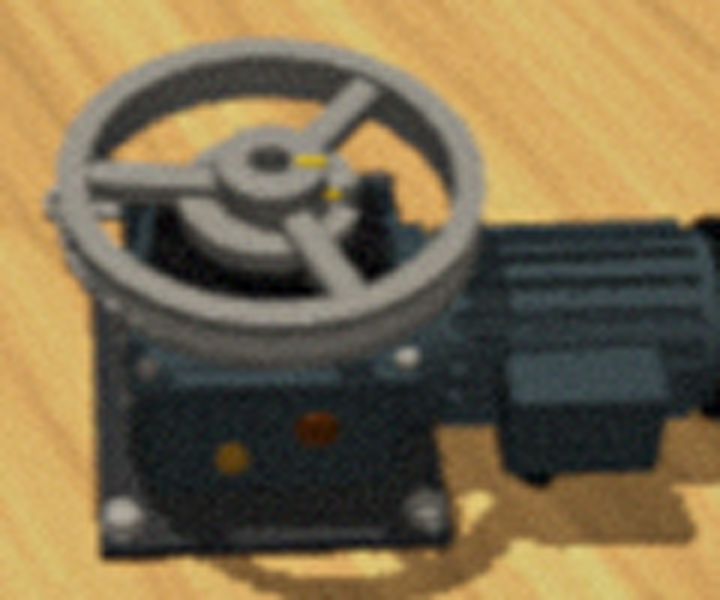

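The zoomed top view shows the hub at (365,275), the notch with its yellow line at (400,225), and the pin's paint line at (265,243). The spokes run to up-left, right and down-left. The side view agrees with this. Next I'll measure it all precisely.

```bash
python3 - <<'E'
from h import *
t=pickle.load(open("pics/top0.pkl","rb"));s=pickle.load(open("pics/side0.pkl","rb"))
def zoommask(c,x0,y0,f):
    m=np.zeros(c["img"].shape[:2],np.uint8);return m
res={}
for n,c,(x0,x1,y0,y1) in(("top",t,(225,345,140,240)),("side",s,(230,350,165,265))):
    hsv=cv2.cvtColor(c["img"],cv2.COLOR_BGR2HSV)
    y=cv2.inRange(hsv,(22,150,90),(36,255,255))
    k,l,st,ce=cv2.connectedComponentsWithStats(y)
    for i in range(1,k):
        a,b=ce[i]
        if x0<a<x1 and y0<b<y1: print(n,"yellow",ce[i].round(1),st[i,4], "z=169",onz(c,a,b,169).round(1),"z=125",onz(c,a,b,125).round(1))
    g=cv2.inRange(hsv,(0,0,95),(180,45,255)); 
    roi=np.zeros_like(g);roi[y0:y1,x0:x1]=g[y0:y1,x0:x1]
    cs,_=cv2.findContours(roi,cv2.RETR_CCOMP,cv2.CHAIN_APPROX_NONE)
    for q in sorted(cs,key=len)[-6:]:
        e=cv2.fitEllipse(q);P=np.array([onz(c,p[0][0],p[0][1],161)[:2] for p in q],np.float32)
        print(n,len(q),e,cv2.minEnclosingCircle(P))
E
```

```text
top yellow [290.3 178. ] 3 z=169 [575.7 -90.9 169. ] z=125 [582. -94. 125.]
top yellow [268.5 180. ] 2 z=169 [570.1 -30.9 169. ] z=125 [576.2 -31.4 125. ]
top 27 ((332.57647705078125, 200.3389892578125), (9.306673049926758, 9.689995765686035), 125.94590759277344) ((514.6873168945312, -206.86297607421875), 14.001724243164062)
top 105 ((265.042236328125, 185.36334228515625), (21.312726974487305, 48.86276626586914), 1.3673884868621826) ((556.3809814453125, -28.197322845458984), 71.1437759399414)
top 111 ((295.7642517089844, 203.5513916015625), (21.61887550354004, 48.89299774169922), 61.088706970214844) ((510.2279052734375, -102.58961486816406), 70.39509582519531)
top 121 ((240.50900268554688, 177.560302734375), (11.858765602111816, 52.59653854370117), 28.9810733795166) ((573.5996704101562, 51.567535400390625), 76.33304595947266)
top 145 ((294.5350646972656, 171.20004272460938), (30.649112701416016, 44.96283721923828), 118.95734405517578) ((596.6314697265625, -102.83575439453125), 72.02420806884766)
top 220 ((285.47039794921875, 186.8894500732422), (71.46190643310547, 71.59668731689453),
[... 552 characters left out ...]
8906), 8.385458946228027)
side 31 ((277.656982421875, 191.2709197998047), (5.149115085601807, 15.516277313232422), 90.2364273071289) ((568.5055541992188, -75.6524658203125), 19.885086059570312)
side 98 ((265.4167175292969, 182.93002319335938), (15.858054161071777, 45.81979751586914), 75.1218032836914) ((556.5132446289062, -34.87187194824219), 72.84898376464844)
side 181 ((274.2020568847656, 195.3740234375), (46.46706008911133, 71.32930755615234), 90.34313201904297) ((548.8271484375, -83.28004455566406), 104.18742370605469)
side 231 ((277.5501403808594, 198.62779235839844), (30.684345245361328, 59.30168914794922), 78.28167724609375) ((555.3321533203125, -81.26597595214844), 89.41043090820312)
```

>>> {"name": "play_rows", "arguments": {"rows": [[[-0.012, -0.012, -0.012, 4, 1], [-0.034, -0.034, -0.024, 10, 1], [-0.058, -0.058, -0.036, 16, 0.8], [-0.083, -0.083, -0.048, 22, 0.6], [-0.108, -0.108, -0.06, 28, 0.4], [-0.133, -0.133, -0.072, 34, 0.2], [-0.158, -0.158, -0.084, 40, 0], [-0.183, -0.183, -0.096, 46, 0], [-0.208, -0.208, -0.108, 52, 0], [-0.233, -0.233, -0.108, 58, 0], [-0.258, -0.258, -0.108, 64, 0], [-0.283, -0.283, -0.108, 70, 0]]], "force": 20}}

```text
t: 1.15
tcp_pos: [412.7, 209.4, 330.7]
ee_rot: [-0.0, 0.741, 0.672, 0.0]
force: [-0.2, 0.2, -0.1]
grip_width: 0.324
```

>>> {"name": "play_rows", "arguments": {"rows": [[[-0.03, 0.013, 0, 4, 0], [-0.062, 0.027, 0, 8, 0], [-0.094, 0.041, 0, 12, 0], [-0.126, 0.055, 0, 16, 0], [-0.158, 0.069, 0, 20, 0], [-0.19, 0.084, 0, 24, 0], [-0.222, 0.099, 0, 28, 0], [-0.254, 0.114, 0, 30, 0], [-0.285, 0.129, 0, 30, 0], [-0.308, 0.139, 0, 30, 0], [-0.319, 0.144, 0, 30, 0], [-0.319, 0.144, 0, 30, 0]]]}}

```text
t: 2.15
tcp_pos: [526.6, -123.1, 330.3]
ee_rot: [0.001, 0.889, 0.458, -0.001]
force: [-0.3, 0.5, 0.3]
grip_width: 0.006
```

```bash
cat >> h.py <<'E'
def wrist(name):
    from rig import bot
    s=bot.read_state();c=bot.read_camera("wrist")
    T=np.eye(4);T[:3,:3]=R(s["ee_rot"]);T[:3,3]=s["tcp_pos"]
    c["pose"]=T@c["tool_from_camera"];pickle.dump(c,open(f"pics/{name}.pkl","wb"));cv2.imwrite(f"pics/{name}.png",c["img"])
    print("t",s["t"],"tcp",s["tcp_pos"].round(1),"q",s["q"].round(2),"F",s["force"].round(1),"w",round(s["grip_width"],2),"xang",np.degrees(np.arctan2(T[1,0],T[0,0])).round(1))
    return c
E
python3 - <<'E'
from h import *
wrist("w1")
E
```

```text
t 2.15 tcp [ 526.6 -123.1  330.3] q [-0.58  0.07  0.78  1.59 -0.05  1.51 -0.42] F [-0.3  0.5  0.3] w 0.01 xang 54.5
```

View pics/w1.png

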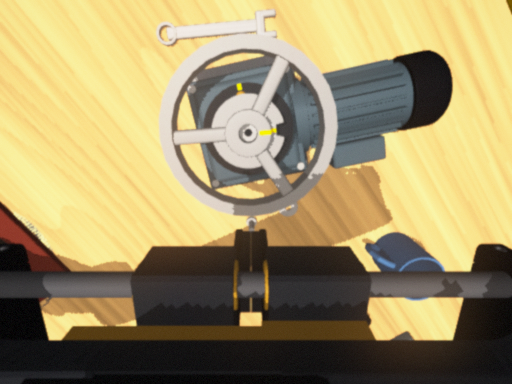

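The wrist view shows the bore at (249,132), the hub line at (267,131), the pin line at (240,88), and the spokes clearly. I'll measure these and cross-check the height with the side and top views.

```bash
cat >> h.py <<'E'
def measure(c,ztop=169,guess=(249,132),rng=60):
    hsv=cv2.cvtColor(c["img"],cv2.COLOR_BGR2HSV)
    y=cv2.inRange(hsv,(24,170,150),(36,255,255))
    k,l,st,ce=cv2.connectedComponentsWithStats(y)
    Y=[(ce[i],st[i,4]) for i in range(1,k) if st[i,4]>3 and np.hypot(*(ce[i]-guess))<rng]
    # rim outer circle: points on grey contour projected at rim top
    g=cv2.inRange(hsv,(0,0,120),(180,40,255))
    k,l,st,ce=cv2.connectedComponentsWithStats(g)
    u,v=map(int,guess)
    lab=np.bincount(l[v-20:v+21,u-20:u+21][l[v-20:v+21,u-20:u+21]>0]).argmax()
    m=(l==lab).astype(np.uint8)
    cs,h=cv2.findContours(m,cv2.RETR_CCOMP,cv2.CHAIN_APPROX_NONE)
    for q in cs:
        if len(q)>12:
            P=np.array([onz(c,*p[0],ztop-8)[:2] for p in q]);
            A=np.c_[2*P,np.ones(len(P))];s=np.linalg.lstsq(A,(P**2).sum(1),rcond=None)[0]
            r=np.sqrt(s[2]+s[0]**2+s[1]**2)
            print(len(q),"px",q[:,0].mean(0).round(1),"circ",s[:2].round(1),r.round(1),"resid",np.std(np.hypot(*(P-s[:2]).T)).round(2))
    return Y
E
python3 - <<'E'
from h import *
c=pickle.load(open("pics/w1.pkl","rb"))
for p,a in measure(c): print(p.round(1),a,onz(c,*p,169).round(1),onz(c,*p,125).round(1),onz(c,*p,149).round(1))
cv2.imwrite("pics/w1z.png",cv2.resize(c["img"][30:225,150:350],None,fx=3,fy=3,interpolation=cv2.INTER_CUBIC))
E
```

```text
929 px [261.8 106.4] circ [566.  -76.3] 107.3 resid 14.04
20 px [288.  207.5] circ [ 542.9 -176.3] 4.7 resid 0.32
327 px [222.2 171.7] circ [ 509.3 -101. ] 46.5 resid 15.47
20 px [247.9 132.1] circ [555.4 -75.8] 4.1 resid 0.32
311 px [292.7 127. ] circ [ 601.6 -105.2] 45.2 resid 14.37
550 px [223.3  88.4] circ [553.2 -25.4] 40.9 resid 17.33
26 px [251.   32.3] circ [615.7   2.8] 4.0 resid 1.53
51 px [164.6  32.9] circ [544.3  53.2] 7.1 resid 1.74
[238.9  86.9] 32 [575.3 -32.4 169. ] [575.5 -29.4 125. ] [575.4 -31.  149. ]
[267.7 131.5] 62 [573.9 -87.3 169. ] [573.8 -91.8 125. ] [573.9 -89.3 149. ]
```

View pics/w1z.png

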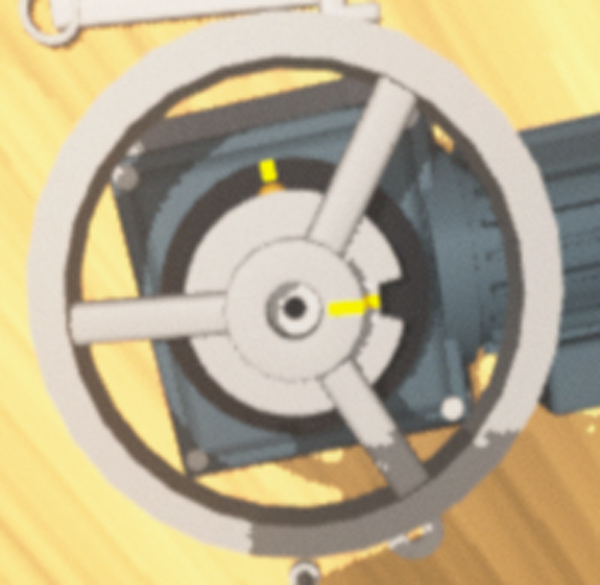

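```bash
python3 - <<'E'
from h import *
w,t,s=[pickle.load(open(f"pics/{n}.pkl","rb")) for n in("w1","top0","side0")]
def tri(L):
    A=np.zeros((3,3));b=np.zeros(3)
    for c,u,v in L:
        o,d=ray(c,u,v);d=d/np.linalg.norm(d);M=np.eye(3)-np.outer(d,d);A+=M;b+=M@o
    return np.linalg.solve(A,b)
hw=(w,248.0,132.8);ht=(t,285.5,185.5);hs=(s,274.7,190.8)
print("hub",tri([hw,hs]).round(1),tri([hw,ht]).round(1),tri([hw,ht,hs]).round(1))
print("onz169",[onz(*x,169).round(1) for x in(hw,ht,hs)])
C=onz(*hw,169)[:2]
z=lambda x,y:(150+x/3-.3,30+y/3-.3)
def ang(p):return np.degrees(np.arctan2(p[1]-C[1],p[0]-C[0])).round(1),np.hypot(*(p[:2]-C)).round(1)
print("notchline",ang(onz(w,267.7,131.5,169)),"notch at web",ang(onz(w,*z(393,301),149)))
print("pinline",ang(onz(w,238.9,86.9,125)),"pin",ang(onz(w,*z(273,187),134)))
for n,p in(("a",(400,85)),("b",(75,322)),("c",(412,490))):print(n,ang(onz(w,*z(*p),157)))
E
```

```text
hub [556.4 -76.5 167.6] [555.4 -77.  164.5] [555.9 -77.  168. ]
onz169 [array([555.6, -75.9, 169. ]), array([554.9, -77.5, 169. ]), array([556.5, -78.4, 169. ])]
notchline (np.float64(-31.9), np.float64(21.5)) notch at web (np.float64(-33.5), np.float64(37.6))
pinline (np.float64(67.0), np.float64(50.6)) pin (np.float64(65.7), np.float64(44.1))
a (np.float64(28.5), np.float64(84.4))
b (np.float64(148.4), np.float64(83.4))
c (np.float64(-92.6), np.float64(85.9))
```

>>> {"name": "play_rows", "arguments": {"rows": [[[-0.003, -0.001, 0.015, 0, 0], [-0.006, -0.002, 0.035, 0, 0], [-0.009, -0.003, 0.06, 0, 0], [-0.0125, -0.004, 0.085, 0, 0], [-0.0125, -0.004, 0.11, 0, 0], [-0.0125, -0.004, 0.125, 0, 0], [-0.0125, -0.004, 0.13, 0, 0], [-0.0125, -0.004, 0.13, 0, 0], [-0.0125, -0.004, 0.13, 0, 0]]]}}

```text
t: 2.95
tcp_pos: [516.5, -126.8, 201.3]
ee_rot: [0.0, 0.888, 0.46, 0.0]
force: [0.7, 0.5, 0.1]
grip_width: 0.003
```

```bash
python3 - <<'E'
from h import *
wrist("w2")
E
```

```text
t 2.95 tcp [ 516.5 -126.8  201.3] q [-0.56  0.11  0.78  1.81 -0.09  1.25 -0.37] F [0.7 0.5 0.1] w 0.0 xang 54.8
```

View pics/w2.png

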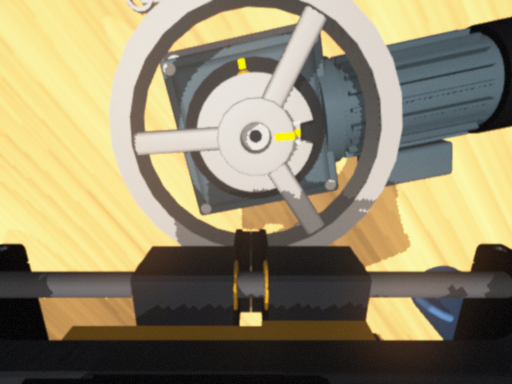

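The tip, at (251,232), hangs over the near window between spokes b and c. I'll check its footprint against the measured geometry using the second wrist position.

```bash
python3 - <<'E'
from h import *
c=pickle.load(open("pics/w2.pkl","rb"))
C=np.array([555.6,-76.5])
print("hub2",onz(c,255.7,137,169).round(1))
for p in[(516.5,-126.8,201),(516.5,-126.8,157)]:print(proj(c,p))
for n,r,z in(("rimout",100,161),("rimin",86,161)):
    a=np.radians(-128);print(n,proj(c,[C[0]+r*np.cos(a),C[1]+r*np.sin(a),z]))
    a=np.radians(52);print(n,proj(c,[C[0]+r*np.cos(a),C[1]+r*np.sin(a),z]))
w=c; print(np.hypot(516.5-C[0],-126.8-C[1]),np.degrees(np.arctan2(-126.8-C[1],516.5-C[0])))
cv2.imwrite("pics/w2z.png",cv2.resize(c["img"][90:290,150:370],None,fx=3.5,fy=3,interpolation=cv2.INTER_CUBIC))
E
```

```text
hub2 [555.2 -75.8 169. ]
(np.float64(252.49943319561999), np.float64(247.8018354061344))
(np.float64(252.06898303117106), np.float64(220.85226944917912))
rimout (np.float64(249.56897709670537), np.float64(265.71178956370284))
rimout (np.float64(266.05736736538466), np.float64(-38.41051058518468))
rimin (np.float64(250.43872863620356), np.float64(249.66954199192523))
rimin (np.float64(264.5347928686833), np.float64(-10.327183435632122))
63.70949693726989 -127.85920838180712
```

View pics/w2z.png

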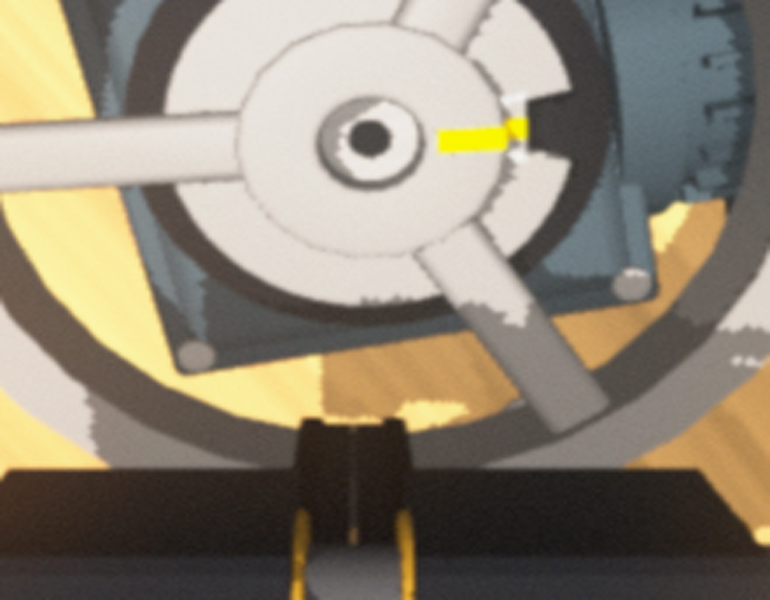

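>>> {"name": "play_rows", "arguments": {"rows": [[[0, 0, 0.01, 1, 0], [0, 0, 0.025, 2, 0], [0, 0, 0.04, 2.7, 0], [0, 0, 0.05, 2.7, 0], [0, 0, 0.055, 2.7, 0], [0, 0, 0.056, 2.7, 0], [0, 0, 0.056, 2.7, 0]]]}}

```text
t: 3.58
tcp_pos: [516.3, -127.7, 144.7]
ee_rot: [0.0, 0.899, 0.439, -0.0]
force: [1.0, 0.3, -0.1]
grip_width: 0.004
```

```bash
python3 - <<'E'
from rig import bot
s=bot.read_state();print(s["tcp_pos"].round(1),s["force"].round(1))
import numpy as np
C=np.array([555.5,-76.4]);d=s["tcp_pos"][:2]-C;print(np.hypot(*d),np.degrees(np.arctan2(d[1],d[0])))
r=64
for a in (5,9,13,17,21,25,30,35,40,45,50,55): print(a,round(r*(1-np.cos(np.radians(a))),1),round(r*np.sin(np.radians(a)),1))
E
```

```text
[ 516.3 -127.7  144.7] [ 1.   0.3 -0.1]
64.52609019589569 -127.37487631392206
5 0.2 5.6
9 0.8 10.0
13 1.6 14.4
17 2.8 18.7
21 4.3 22.9
25 6.0 27.0
30 8.6 32.0
35 11.6 36.7
40 15.0 41.1
45 18.7 45.3
50 22.9 49.0
55 27.3 52.4
```

The tip is in the window with no contact, so I can start sweeping counter-clockwise.

>>> {"name": "play_rows", "arguments": {"rows": [[[0.0002, 0.0056, 0, -5, 0], [0.0008, 0.01, 0, -9, 0], [0.0016, 0.0144, 0, -13, 0], [0.0028, 0.0187, 0, -17, 0], [0.0043, 0.0229, 0, -21, 0], [0.006, 0.027, 0, -25, 0], [0.0086, 0.032, 0, -30, 0], [0.0116, 0.0367, 0, -35, 0], [0.015, 0.0411, 0, -40, 0], [0.0187, 0.0453, 0, -45, 0], [0.0229, 0.049, 0, -50, 0], [0.0273, 0.0524, 0, -55, 0]]]}}

```text
t: 4.58
tcp_pos: [574.4, -138.6, 145.3]
ee_rot: [-0.0, 0.593, 0.805, -0.0]
force: [-3.1, 0.4, 0.1]
grip_width: 0.011
```

```bash
python3 - <<'E'
from h import *
c=wrist("w3")
from rig import bot
s=bot.read_state();C=np.array([555.5,-76.4]);d=s["tcp_pos"][:2]-C;print(np.hypot(*d),np.degrees(np.arctan2(d[1],d[0])),s["ft_torque"])
E
```

```text
t 4.5833 tcp [ 574.4 -138.6  145.3] q [-0.36  0.3   0.62  1.74 -0.19  1.16  0.62] F [-3.1  0.4  0.1] w 0.01 xang 107.3
64.75943055093285 -72.01435513021954 [-0.02243551 -0.0028793   0.01411878]
```

View pics/w3.png

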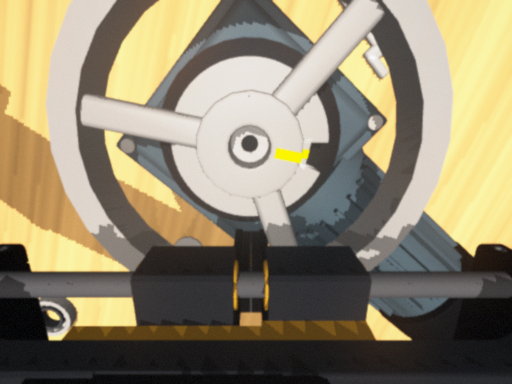

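The finger at (251,232) is now against spoke c, whose visible part runs from (265,200) to (290,240). The hub is at (250,144) and the yellow line at (290,155), so the pulley is turning.

```bash
cat >> h.py <<'E'
C=np.array([555.5,-76.4])
def line(c,guess,z=169,rad=65):
    hsv=cv2.cvtColor(c["img"],cv2.COLOR_BGR2HSV);y=cv2.inRange(hsv,(24,170,150),(36,255,255))
    k,l,st,ce=cv2.connectedComponentsWithStats(y)
    for i in range(1,k):
        if st[i,4]>8 and np.hypot(*(ce[i]-guess))<rad:
            for zz in(z,z-44):
                p=onz(c,*ce[i],zz);d=p[:2]-C;print(ce[i].round(1),st[i,4],"z",zz,"r",np.hypot(*d).round(1),"ang",np.degrees(np.arctan2(d[1],d[0])).round(1))
E
python3 - <<'E'
from h import *
for n in("w1","w2","w3"):
    c=pickle.load(open(f"pics/{n}.pkl","rb"));print(n);line(c,(252,140),rad=70)
c=pickle.load(open("pics/w3.pkl","rb"));print(onz(c,249.5,144,169))
E
```

```text
w1
[238.9  86.9] 32 z 169 r 48.3 ang 65.8
[238.9  86.9] 32 z 125 r 51.1 ang 67.0
[267.7 131.5] 62 z 169 r 21.3 ang -30.6
[267.7 131.5] 62 z 125 r 23.9 ang -40.0
w2
[287.7 135.3] 172 z 169 r 20.4 ang -31.2
[287.7 135.3] 172 z 125 r 26.1 ang -41.2
w3
[291.4 155. ] 311 z 169 r 19.5 ang 7.7
[291.4 155. ] 311 z 125 r 27.5 ang -4.9
[554.33793994 -74.74407649 169.        ]
```

>>> {"name": "play_rows", "arguments": {"rows": [[[0.0002, 0.0056, 0, -5, 0], [0.001, 0.0111, 0, -10, 0], [0.0022, 0.0166, 0, -15, 0], [0.0039, 0.0219, 0, -20, 0], [0.006, 0.027, 0, -25, 0], [0.0086, 0.032, 0, -30, 0], [0.0116, 0.0367, 0, -35, 0], [0.015, 0.0411, 0, -40, 0], [0.0187, 0.0453, 0, -45, 0], [0.0212, 0.0476, 0, -48, 0], [0.0212, 0.0476, 0, -48, 0]]]}}

```text
t: 5.55
tcp_pos: [614.0, -103.8, 145.2]
ee_rot: [0.0, 0.215, 0.977, -0.0]
force: [-0.2, -0.3, 0.5]
grip_width: 0.006
```

```bash
python3 - <<'E'
from h import *
c=wrist("w4")
from rig import bot
s=bot.read_state();d=s["tcp_pos"][:2]-C;print(np.hypot(*d),np.degrees(np.arctan2(d[1],d[0])))
line(c,(252,140),rad=70)
cv2.imwrite("pics/w4z.png",cv2.resize(c["img"][60:260,140:360],None,fx=3,fy=3,interpolation=cv2.INTER_CUBIC))
t=bot.read_camera("top");pickle.dump(t,open("pics/top4.pkl","wb"))
cv2.imwrite("pics/top4z.png",cv2.resize(t["img"][140:240,225:345],None,fx=6,fy=6,interpolation=cv2.INTER_CUBIC))
E
```

```text
t 5.55 tcp [ 614.  -103.8  145.2] q [-0.27  0.35  0.46  1.65 -0.16  1.18  1.36] F [-0.2 -0.3  0.5] w 0.01 xang 155.1
64.67702356760367 -25.344297346257072
[289.7 152.3] 315 z 169 r 20.0 ang 58.3
[289.7 152.3] 315 z 125 r 27.4 ang 45.6
```

View pics/w4z.png

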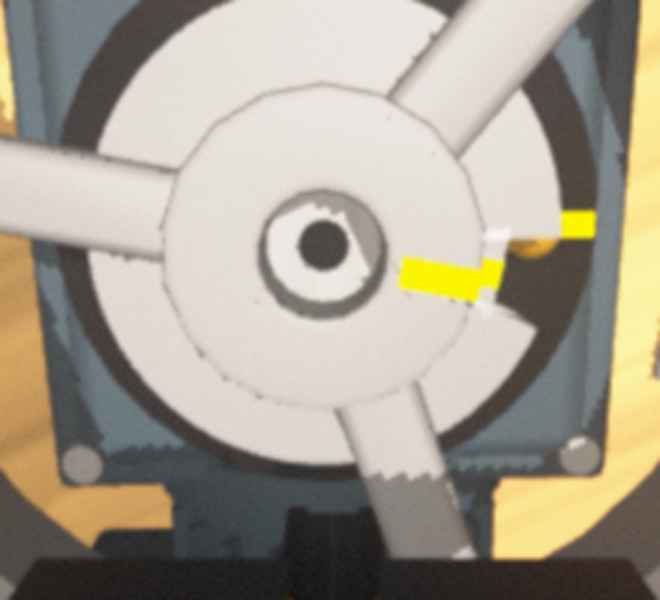

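View pics/top4z.png

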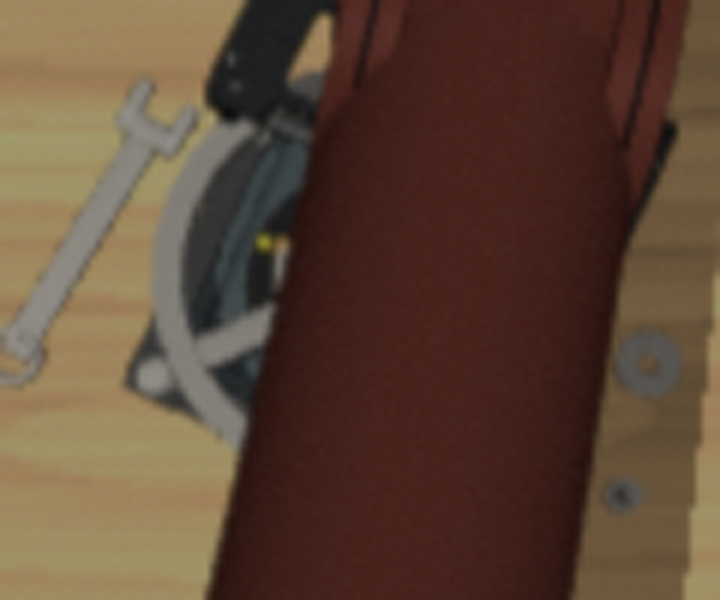

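In the zoomed wrist view the hub is at (322,246), the hub line runs (402,272)–(478,286), the pin line is at (579,224), and part of the pin shows in the notch gap. I'll work out the remaining angle.

```bash
python3 - <<'E'
from h import *
c=pickle.load(open("pics/w4.pkl","rb"))
z=lambda x,y:(140+x/3-.33,60+y/3-.33)
H=onz(c,*z(322,246),169);print("hub",H)
def ang(x,y,zz,C=H):
    d=onz(c,*z(x,y),zz)[:2]-C[:2];return np.degrees(np.arctan2(d[1],d[0])).round(1),np.hypot(*d).round(1)
a,b=onz(c,*z(402,272),169),onz(c,*z(478,286),169);d=b-a
print("line dir",np.degrees(np.arctan2(d[1],d[0])),"mid",ang(440,279,169))
print("notch corners",ang(560,237,149),ang(536,328,149))
print("pin line",ang(579,224,125))
# spokes: a: edges ; b ; c at 157
print("spoke a",ang((400+460)/2,(90+152)/2,157)," b",ang(165,218,157),ang(10,190,157),"c",ang(378,398,157),ang(415,472,157))
for q in (s for s in (66.0,67.0)): pass
E
```

```text
hub [553.01787522 -75.59984947 169.        ]
line dir 54.71711491471425 mid (np.float64(49.6), np.float64(19.3))
notch corners (np.float64(64.0), np.float64(42.2)) (np.float64(41.2), np.float64(42.7))
pin line (np.float64(64.3), np.float64(52.1))
spoke a (np.float64(112.0), np.float64(25.6))  b (np.float64(-121.9), np.float64(26.7)) (np.float64(-123.4), np.float64(52.6)) c (np.float64(-5.8), np.float64(29.9)) (np.float64(-3.3), np.float64(45.7))
```

>>> {"name": "play_rows", "arguments": {"rows": [[[0, 0.0028, 0, -2.5, 0], [0.0002, 0.0056, 0, -5, 0], [0.0005, 0.0084, 0, -7.5, 0], [0.001, 0.0111, 0, -10, 0], [0.001, 0.0111, 0, -10, 0], [0.001, 0.0111, 0, -10, 0], [0, 0, 0, -5, 0], [0, 0, 0, -5, 0], [0, 0, -0.02, -5, 0], [0, 0, -0.045, -5, 0], [0, 0, -0.06, -5, 0], [0, 0, -0.06, -5, 0]]]}}

```text
t: 6.65
tcp_pos: [615.4, -104.3, 208.4]
ee_rot: [0.003, 0.173, 0.985, 0.001]
force: [0.3, -0.1, 0.0]
grip_width: 0.004
```

```bash
python3 - <<'E'
from h import *
c=wrist("w5")
line(c,(252,140),rad=90)
cv2.imwrite("pics/w5z.png",cv2.resize(c["img"][40:240,140:360],None,fx=3,fy=3,interpolation=cv2.INTER_CUBIC))
E
```

```text
t 6.65 tcp [ 615.4 -104.3  208.4] q [-0.27  0.3   0.46  1.58 -0.14  1.29  1.43] F [ 0.3 -0.1  0. ] w 0.0 xang 160.0
[317.5 130.5] 73 z 169 r 41.3 ang 71.6
[317.5 130.5] 73 z 125 r 51.4 ang 67.1
[286.9 133.8] 154 z 169 r 20.7 ang 67.0
[286.9 133.8] 154 z 125 r 26.7 ang 58.5
```

View pics/w5z.png

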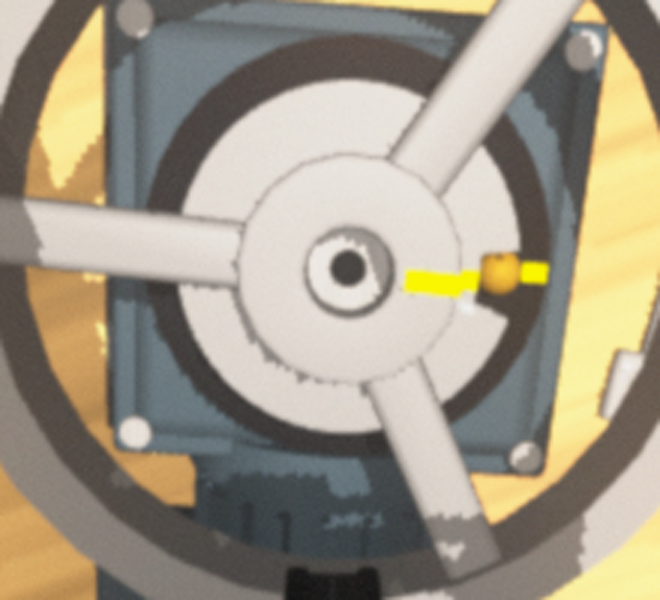

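Zoomed view: the pin ball is at (501,273) inside the notch, whose corners are at (518,252) and (507,320). A few more degrees are needed.

```bash
python3 - <<'E'
from h import *
c=pickle.load(open("pics/w5.pkl","rb"))
z=lambda x,y:(140+x/3-.33,40+y/3-.33)
H=onz(c,*z(350,267),169);print("hub",H)
def ang(x,y,zz,C=H):
    d=onz(c,*z(x,y),zz)[:2]-C[:2];return np.degrees(np.arctan2(d[1],d[0])).round(1),np.hypot(*d).round(1)
a,b=onz(c,*z(405,280),169),onz(c,*z(460,287),169);d=b-a
print("line dir",np.degrees(np.arctan2(d[1],d[0])),"mid",ang(432,283,169))
print("notch corners",ang(519,252,149),ang(507,320,149))
print("pin line",ang(535,272,125),"pin",ang(501,273,136),"pin z125",ang(501,273,131))
print("a",ang(555,2,157),ang(416,178,157),"b",ang(240,255,157),ang(5,230,157),"c",ang(396,371,157),ang(472,568,157))
E
```

```text
hub [553.31231959 -75.68265625 169.        ]
line dir 62.92977717624232 mid (np.float64(59.2), np.float64(18.9))
notch corners (np.float64(72.8), np.float64(42.0)) (np.float64(50.0), np.float64(42.6))
pin line (np.float64(64.7), np.float64(52.0)) pin (np.float64(64.1), np.float64(40.5)) pin z125 (np.float64(63.7), np.float64(41.5))
a (np.float64(121.2), np.float64(71.3)) (np.float64(121.2), np.float64(24.5)) b (np.float64(-114.0), np.float64(25.9)) (np.float64(-115.3), np.float64(81.1)) c (np.float64(4.4), np.float64(28.6)) (np.float64(2.8), np.float64(85.6))
```

>>> {"name": "play_rows", "arguments": {"rows": [[[0, 0, 0.02, 0, 0], [0, 0, 0.045, 0, 0], [0, 0, 0.06, 0, 0], [0, 0, 0.06, 0, 0], [-0.0002, 0.0067, 0.06, -1, 0], [0, 0.0095, 0.06, -4, 0], [0, 0.0112, 0.06, -5, 0], [0.0002, 0.0128, 0.06, -6.5, 0], [0.0003, 0.0143, 0.06, -7.8, 0], [0.0003, 0.0143, 0.06, -7.8, 0], [0.0003, 0.0143, 0.06, -7.8, 0], [0, 0.006, 0.06, -2, 0]]]}}

```text
t: 7.7
tcp_pos: [616.3, -96.5, 144.8]
ee_rot: [0.0, 0.155, 0.988, 0.001]
force: [-0.7, 0.6, 0.2]
grip_width: 0.007
```

>>> {"name": "play_rows", "arguments": {"rows": [[[0, -0.004, 0, 0, 0], [0, -0.004, -0.01, 0, 0], [0, -0.004, -0.035, 0, 0], [0, -0.004, -0.06, 0, 0], [0, -0.004, -0.06, 0, 0], [0, -0.004, -0.06, 0, 0]]]}}

```text
t: 8.2
tcp_pos: [615.5, -102.1, 206.8]
ee_rot: [0.002, 0.155, 0.988, 0.0]
force: [0.1, 0.4, -0.9]
grip_width: 0.002
```

```bash
python3 - <<'E'
from h import *
c=wrist("w6")
line(c,(252,140),rad=90)
cv2.imwrite("pics/w6z.png",cv2.resize(c["img"][40:240,140:360],None,fx=3,fy=3,interpolation=cv2.INTER_CUBIC))
E
```

```text
t 8.2 tcp [ 615.5 -102.1  206.8] q [-0.27  0.3   0.45  1.58 -0.13  1.29  1.46] F [ 0.1  0.4 -0.9] w 0.0 xang 162.2
[287.8 134.7] 162 z 169 r 20.8 ang 70.2
[287.8 134.7] 162 z 125 r 26.9 ang 61.5
[318.  134.1] 64 z 169 r 41.0 ang 71.8
[318.  134.1] 64 z 125 r 51.4 ang 67.2
```

View pics/w6z.png

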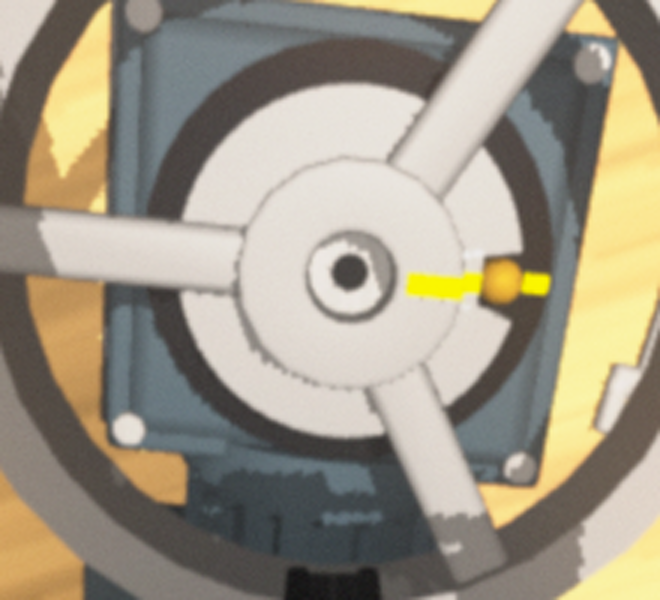

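The pin at (502,282) now sits nearly mid-notch, between the corners (521,255) and (511,320).

```bash
python3 - <<'E'
from h import *
c=pickle.load(open("pics/w6.pkl","rb"))
z=lambda x,y:(140+x/3-.33,40+y/3-.33)
H=onz(c,*z(353,272),169);print("hub",H)
for D in (H[:2],C):
  def ang(x,y,zz):
    d=onz(c,*z(x,y),zz)[:2]-D;return np.degrees(np.arctan2(d[1],d[0])).round(1),np.hypot(*d).round(1)
  print("notch corners",ang(521,255,149),ang(511,321,149),"pin line",ang(536,284,125),"pin",ang(502,282,134))
n=(onz(c,*z(521,255),149)+onz(c,*z(511,321),149))/2;print(n,onz(c,*z(502,282),134))
E
```

```text
hub [553.49555033 -75.50972945 169.        ]
notch corners (np.float64(75.5), np.float64(41.6)) (np.float64(53.4), np.float64(42.3)) pin line (np.float64(64.5), np.float64(51.7)) pin (np.float64(64.4), np.float64(40.5))
notch corners (np.float64(78.4), np.float64(42.0)) (np.float64(56.3), np.float64(41.9)) pin line (np.float64(67.0), np.float64(51.7)) pin (np.float64(67.5), np.float64(40.5))
[571.34115165 -38.39965562 149.        ] [571.01396112 -38.96694682 134.        ]
```

The notch is aligned to within about 0.2° (67.35 against 67.5). Next, move over the hub with the fingers slightly open so they bridge the bore.

>>> {"name": "play_rows", "arguments": {"rows": [[[0.01, 0.001, 0, 0, 0.25], [0.026, 0.0025, 0, 0, 0.25], [0.044, 0.0042, 0, 0, 0.25], [0.058, 0.0055, 0, 0, 0.25], [0.066, 0.0062, 0, 0, 0.25], [0.066, 0.0062, 0.01, 0, 0.25], [0.066, 0.0062, 0.02, 0, 0.25], [0.066, 0.0062, 0.027, 0, 0.25], [0.066, 0.0062, 0.03, 0, 0.25], [0.066, 0.0062, 0.03, 0, 0.25]]]}}

```text
t: 9.08
tcp_pos: [553.1, -76.3, 173.0]
ee_rot: [-0.001, 0.156, 0.988, -0.0]
force: [-0.3, -0.2, 0.1]
grip_width: 0.252
```

```bash
python3 - <<'E'
from h import *
c=wrist("w7")
from rig import bot
s=bot.read_camera("side");pickle.dump(s,open("pics/side7.pkl","wb"))
cv2.imwrite("pics/side7z.png",cv2.resize(s["img"][145:265,210:350],None,fx=5,fy=5,interpolation=cv2.INTER_CUBIC))
E
```

```text
t 9.0833 tcp [553.1 -76.3 173. ] q [-0.33  0.19  0.43  1.77 -0.08  1.2   1.39] F [-0.3 -0.2  0.1] w 0.25 xang 162.0
```

View pics/w7.png

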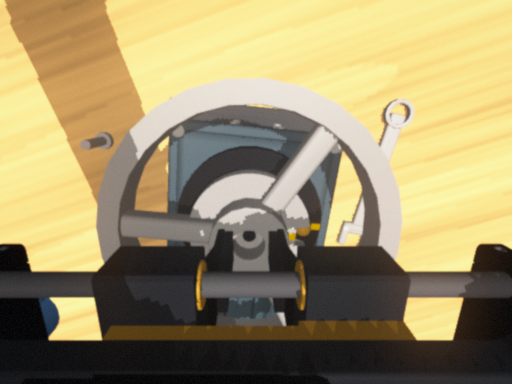

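View pics/side7z.png

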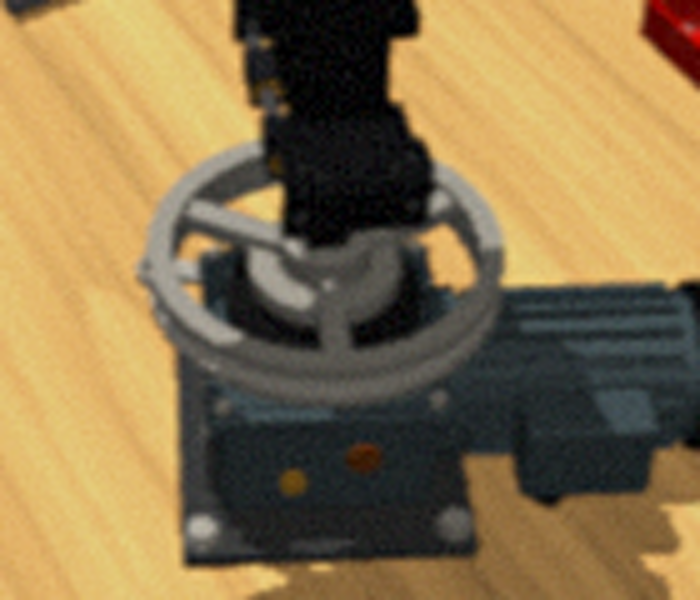

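The fingers straddle the bore at (250,238) and are centred on the hub. Pressing down slowly.

>>> {"name": "play_rows", "arguments": {"rows": [[[-0.001, 0, 0.001, 0, 0.25], [-0.0015, 0.0005, 0.0025, 0, 0.25], [-0.0015, 0.0005, 0.004, 0, 0.25], [-0.0015, 0.0005, 0.0055, 0, 0.25], [-0.0015, 0.0005, 0.007, 0, 0.25], [-0.0015, 0.0005, 0.0085, 0, 0.25], [-0.0015, 0.0005, 0.01, 0, 0.25], [-0.0015, 0.0005, 0.0115, 0, 0.25], [-0.0015, 0.0005, 0.0115, 0, 0.25]]]}}

```text
t: 9.93
tcp_pos: [555.3, -76.0, 162.9]
ee_rot: [0.0, 0.156, 0.988, -0.0]
force: [1.5, -0.7, 0.6]
grip_width: 0.249
```

```bash
python3 - <<'E'
from h import *
c=wrist("w8")
cv2.imwrite("pics/w8z.png",cv2.resize(c["img"][160:300,150:350],None,fx=4,fy=4,interpolation=cv2.INTER_CUBIC))
E
```

```text
t 9.9333 tcp [555.3 -76.  162.9] q [-0.32  0.2   0.43  1.78 -0.09  1.18  1.39] F [ 1.5 -0.7  0.6] w 0.25 xang 162.0
```

View pics/w8z.png

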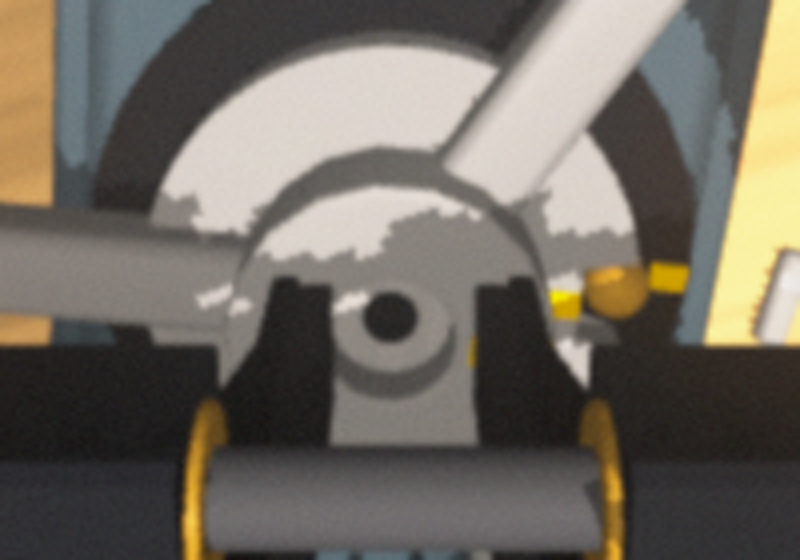

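The fingertips at (305,285) and (505,285) rest on the hub top, and the pin sits in the notch at (615,290). The pulley is going down, so I'll keep pressing.

>>> {"name": "play_rows", "arguments": {"rows": [[[0, 0, 0.0015, 0, 0.25], [0, 0, 0.003, 0, 0.25], [0, 0, 0.0045, 0, 0.25], [0, 0, 0.006, 0, 0.25], [0, 0, 0.006, 0, 0.25]]]}}

```text
t: 10.4
tcp_pos: [555.2, -76.0, 157.3]
ee_rot: [0.0, 0.156, 0.988, 0.0]
force: [-0.5, 0.6, 6.8]
grip_width: 0.254
```

>>> {"name": "play_rows", "arguments": {"rows": [[[0, 0, 0.001, 0, 0.25], [0, 0, 0.002, 0, 0.25], [0, 0, 0.003, 0, 0.25], [0, 0, 0.003, 0, 0.25]]]}}

```text
t: 10.73
tcp_pos: [555.7, -76.1, 157.0]
ee_rot: [0.001, 0.156, 0.988, 0.001]
force: [-9.5, 1.7, 30.1]
grip_width: 0.25
```

It stopped hard at 157.0 mm with 30 N, so it has bottomed. Now lift straight off.

>>> {"name": "play_rows", "arguments": {"rows": [[[0, 0, -0.003, 0, 0.25], [0, 0, -0.006, 0, 0.25], [0, 0, -0.015, 0, 0.25], [0, 0, -0.035, 0, 0.25], [0, 0, -0.06, 0, 0.25], [-0.02, 0, -0.085, 0, 0.25], [-0.045, 0, -0.105, 0, 0.25], [-0.065, 0, -0.12, 0, 0.25], [-0.075, 0, -0.12, 0, 0.25], [-0.075, 0, -0.12, 0, 0.25], [-0.075, 0, -0.12, 0, 0.25]]]}}

```text
t: 11.65
tcp_pos: [626.1, -99.2, 273.3]
ee_rot: [-0.001, 0.156, 0.988, -0.0]
force: [-0.2, 0.1, -0.2]
grip_width: 0.247
```

```bash
python3 - <<'E'
from h import *
c=wrist("w9")
from rig import bot
s=bot.read_camera("side");pickle.dump(s,open("pics/side9.pkl","wb"))
cv2.imwrite("pics/w9z.png",cv2.resize(c["img"][40:240,140:360],None,fx=3,fy=3,interpolation=cv2.INTER_CUBIC))
cv2.imwrite("pics/side9z.png",cv2.resize(s["img"][165:265,230:350],None,fx=6,fy=6,interpolation=cv2.INTER_CUBIC))
# height: depth of hub/web in wrist depth map
z=c["z_map"]
v,u=np.nonzero(z);P=np.stack([(u-c["K"][0,2])/c["K"][0,0]*z[v,u],(v-c["K"][1,2])/c["K"][1,1]*z[v,u],z[v,u]],1)@c["pose"][:3,:3].T+c["pose"][:3,3]
r=np.hypot(*(P[:,:2]-C).T)
for a,b,n in((13,23,"hub"),(29,40,"web"),(46,54,"flange"),(89,97,"rim")):
    m=(r>a)&(r<b);print(n,np.median(P[m,2]).round(1),m.sum())
E
```

```text
t 11.65 tcp [626.1 -99.2 273.3] q [-0.27  0.3   0.46  1.45 -0.13  1.43  1.45] F [-0.2  0.1 -0.2] w 0.25 xang 162.0
hub 155.8 1367
web 136.5 3170
flange 369.7 21001
rim 148.0 8627
```

View pics/w9z.png

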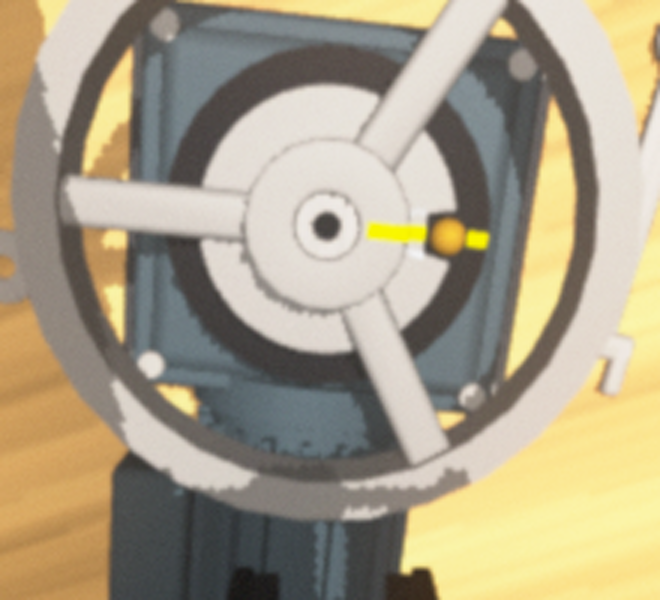

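View pics/side9z.png

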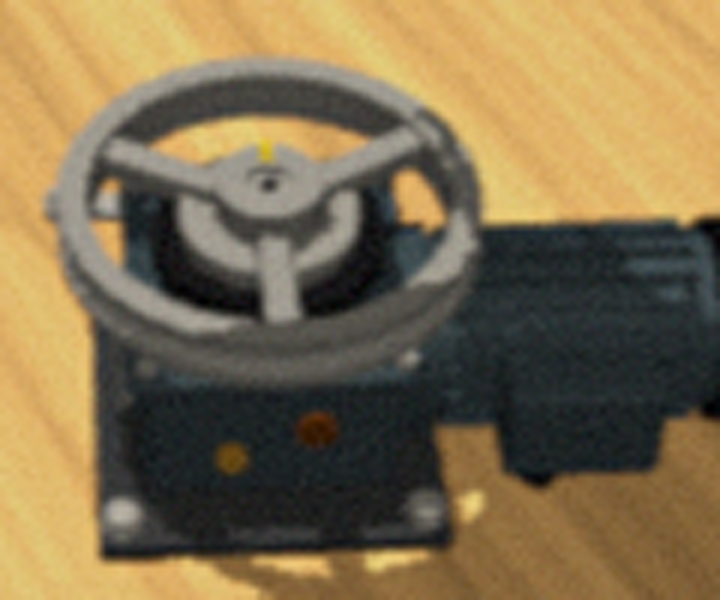

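The pin at (450,237) is centred in the notch and in line with both paint marks. The hub top measures 155.8 mm and the web top 136.5 mm, against an expected 157 and 137. The arm is clear, so I'm handing in.

```bash
python3 -c "
from rig import bot
print(bot.sign_off())"
```

```text
the job is handed in; nothing more can be done
None
```

The pulley is turned onto the drive pin and pressed fully home, and I handed the job in at about 11.7 s with the arm clear of everything.

- **Turning:** I pushed the 60° clockwise spoke (spoke_c) counter-clockwise with the closed fingertips, through about 99°. The last view before pressing put the notch within about 0.2° of the pin.
- **Pressing:** I pressed straight down on the hub with the fingers slightly open so they bridged the bore. It stopped hard at a tip height of 157.0 mm with about 30 N down and about 10 N sideways, and I then lifted straight off.
- **Last checks:**
  - The pin sits in the middle of the notch, in line with both paint marks.
  - The camera put the hub top at 155.8 mm and the web top at 136.5 mm, against an expected 157 and 137 mm; both are within the roughly 2 mm calibration error.
  - The force reading was near zero at hand-in.
- **Disagreements:** Hub-centre estimates from different wrist poses differed by about 2 mm, so I judged alignment by comparing notch and pin within the same picture. The force read almost zero halfway down the press, where about 5 N was expected. I took a picture, which showed the fingertips on the hub and the pin in the notch, before pressing on.
- **Loose parts:** The arm stayed well above the loose parts, but I did not measure their positions again at the end.

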